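# Set out the diyas by size on the stand

### The arm

A 6-joint arm with a two-finger parallel gripper is mounted at the origin on the work surface. World frame = base frame: x ahead of the robot, y to its left, z up, the work surface at z = 0. Lengths are in mm, angles in rad, forces in N, time in s.
With the tool pointing down it reaches from about 400 to 925 mm from the base axis. Payload 12.5 kg.
Tool frame: the origin (TCP) lies at the centre of the arm's flange, where the gripper is bolted on; the fingertips stand 190 mm ahead of it and the grasp point (between the pads) lies 171 mm ahead of it; z points along the fingers, y is the line along which they close (so a half turn about z gives the same grasp; the last joint's range is limited). The gripper opens to 95 mm and grips with 3 to 60 N. Pads are 20 mm wide; open, the fingers measure 119 mm over their backs; the gripper's body (75 mm by 180 mm) begins 59 mm behind the grasp point.
Start: joints at [1.202, 0.491, 1.559, -0, 1.092, -0.106], TCP at [162.342, 603.548, 404.761] pointing down, gripper open.
Joint ranges: [-3.1, 3.1], [-0.84, 2.19], [0.05, 2.79], [-1.13, 4.28], [0.06, 2.93], [-2.69, 2.69]. Speed limits (rad/s): [2.22, 2.22, 2.79, 3.14, 3.14, 3.14].

### API

Orientations are given as [roll, pitch, yaw] about the fixed x, y, z axes, in that order (R = Rz(yaw) Ry(pitch) Rx(roll)).
In Python, from cell import env, read_camera, search_frame, cut_out gives the robot as it stands. The module is installed in compiled form; this text tells all that it offers.
- The arm moves only by the tool move_arm, never from a script. Its argument "commands" is a list of rows, each a list of 3 entries, a list of its own where there are three numbers: the shift along the world's x, y, z normalised to -1 to 1, where 1 is 0.03 m, then the turn about the world's z normalised to -1 to 1, where 1 is 0.08 rad, then the opening, from -1 (shut) to 1 (fully open), so that 0 is half open. A call has 1 to 20 rows; each row shifts and turns the commanded pose from where the row before left it; what a row does not reach is not made up. A row lasts 1/12 s, in which the tool goes at most 41.7 mm and 7.16 degrees, less where a joint would pass 70% of its speed; a pose out of reach is approached as far as the arm can. A call with a number of a shift or a turn outside -1 to 1 is refused whole. A call with a gripper value outside its range is refused whole. The fingers move at their own pace and stop on an object; the grip force is fixed at half the most. Time passes only in rows, so rows that do not move let the fingers close. It gives the time, the measured TCP pose, the force, the opening and the grip force at its end, in the units of the state.
- env.state(): the state, without advancing time (a new reading comes with each control period).
- read_camera(name): name is "scene" or "top" or "wrist"; returns a dict with "image" (400x640x3 uint8, red, green, blue), "fx", "fy", "cx", "cy" (pixels), "D" ([k1, k2, p1, p2, k3] as OpenCV has them; the pictures are not rectified), "rvec" (rotation vector, rad) and "tvec" (3), from world to camera coordinates, as OpenCV has them. Camera axes: x right, y down, z forward; pixel columns grow to the right and rows downward; lengths in mm; the calibration is good to about 2 mm. A picture is of the moment at which its call begins. There is no depth.
- env.job_done(): hands the job in; it is judged then, once.
Trained networks look in a picture, given as the dict that the camera call returned (one of the last four; its "shot" number tells which), for a name from the list of things; names that differ only in an ending like _2 or _b are one class to them, and where a whole thing is asked for, a point or a joint stands for the part that bears it (a point fixed in the world has none). Each returns a list of dicts, best first, with "confidence" (0 to 1); they miss things now and then, are a little off and sometimes report something else, mostly with a low value. They report only what shows in the picture. A call takes as long as a camera call. They do not tell look-alikes from the thing itself.
- search_frame(thing, picture): "at" ([column, row] in pixels, amid what is visible of it).
- cut_out(thing, picture): "region" (400x640 bool, what is visible of it) and "at" ([column, row] in pixels, amid what is visible of it).
The state is a dict: "t": time; "joints": joint angles; "qvel": joint speeds; "tau": joint torques, N m; "eef_pos": TCP position; "tcp_rot": TCP orientation; "ft_force": force on the tool from outside, world axes, zero at the start; "moment": the same for the moment, N m; "opening": opening from 0.0 (shut) to 1.0 (fully open); "grip_force": force on a finger pad.
Only numpy, scipy, OpenCV 4.12 (cv2) and the standard library are available. Lean on these libraries where they do the work, as an engineer would, in place of code of your own. Each camera call takes 0.05 s, during which the arm holds its last target. There are 200 camera calls.

### The job

Take the four clay diyas from the steel thali and stand them in a row on the wooden stand in order of size, one centred on each brass disc: the smallest on the disc next to the brass bell, each next one larger, the largest farthest from the bell. Set them down gently and upright, without dropping them, and leave the bell and the glass jar where they are.

Things in the scene. Friction and masses are not known exactly. Their poses are not given: they have to be found in the camera images.
- diya_tiny: Smallest of 4 loose terracotta lamp bowls (diyas), 25 g: outer diameter 38 mm, height 20 mm; upper 55% of the side upright, foot 27 mm wide. A 10 mm wide wick lip juts 5.5 mm from the rim along its +x: grip across its y. Origin: centre of underside, z up. Starts on the 3 mm thick floor of a fixed round steel thali (308 mm wide, rim 16 mm high); any of the 4 places, centres about 100 mm apart.
- diya_small: Second smallest of 4 loose terracotta lamp bowls (diyas), 40 g: outer diameter 46 mm, height 25 mm; upper 55% of the side upright, foot 32 mm wide. A 10 mm wide wick lip juts 5.5 mm from the rim along its +x: grip across its y. Origin: centre of underside, z up. Starts on the 3 mm thick floor of a fixed round steel thali (308 mm wide, rim 16 mm high); any of the 4 places, centres about 100 mm apart.
- diya_medium: Second largest of 4 loose terracotta lamp bowls (diyas), 60 g: outer diameter 54 mm, height 30 mm; upper 55% of the side upright, foot 38 mm wide. A 10 mm wide wick lip juts 5.5 mm from the rim along its +x: grip across its y. Origin: centre of underside, z up. Starts on the 3 mm thick floor of a fixed round steel thali (308 mm wide, rim 16 mm high); any of the 4 places, centres about 100 mm apart.
- diya_large: Largest of 4 loose terracotta lamp bowls (diyas), 85 g: outer diameter 62 mm, height 35 mm; upper 55% of the side upright, foot 43 mm wide. A 10 mm wide wick lip juts 5.5 mm from the rim along its +x: grip across its y. Origin: centre of underside, z up. Starts on the 3 mm thick floor of a fixed round steel thali (308 mm wide, rim 16 mm high); any of the 4 places, centres about 100 mm apart.
- seat_a: One of 4 equal brass discs, 68 mm diameter, 3 mm thick, fixed in a straight row at 76 mm pitch on a fixed dark wooden stand (430 x 90 mm, 18 mm high): an end seat, next to seat_b. Origin: centre of its underside, on the stand's top; the brass top face is 3 mm higher. x runs along the row, from seat_a towards seat_d; y across the stand.
- seat_b: One of 4 equal brass discs, 68 mm diameter, 3 mm thick, fixed in a straight row at 76 mm pitch on a fixed dark wooden stand (430 x 90 mm, 18 mm high): between seat_a and seat_c. Origin: centre of its underside, on the stand's top; the brass top face is 3 mm higher. x runs along the row, from seat_a towards seat_d; y across the stand.
- seat_c: One of 4 equal brass discs, 68 mm diameter, 3 mm thick, fixed in a straight row at 76 mm pitch on a fixed dark wooden stand (430 x 90 mm, 18 mm high): between seat_b and seat_d. Origin: centre of its underside, on the stand's top; the brass top face is 3 mm higher. x runs along the row, from seat_a towards seat_d; y across the stand.
- seat_d: One of 4 equal brass discs, 68 mm diameter, 3 mm thick, fixed in a straight row at 76 mm pitch on a fixed dark wooden stand (430 x 90 mm, 18 mm high): the other end seat, next to seat_c. Origin: centre of its underside, on the stand's top; the brass top face is 3 mm higher. x runs along the row, from seat_a towards seat_d; y across the stand.
- bell: Small brass bell, 42 mm wide, 55 mm tall, 120 g, loose, standing on the stand 70 mm beyond either seat_a or seat_d: it shows at which end the row begins. (A blue plastic spring clip lies beyond the other end.) Origin at the centre of its underside, z up. To be left where it is.
- jar: Small glass pickle jar with a red screw lid, 64 mm diameter, 72 mm tall, 250 g, loose, on the table beyond the work. Origin at the centre of its underside. To be left where it is.
Things that resemble listed ones, but are neither listed nor needed, are in the scene too. Leave any turquoise look-alike of the diya_large alone.

How it is judged (in metres and radians):
At the end, for the whole second after the job is handed in: Each diya stands upright (within 0.12 rad) and still on its own brass seat, its centre within 12 mm of the seat's centre and its underside on the brass: smallest on the end seat beside the bell, then the second smallest, the second largest, and the largest on the end seat farthest from the bell (((horizontal distance between bell and seat_a below 0.11 m and horizontal distance between diya_tiny and seat_a below 0.012 m and z of diya_tiny in the frame of seat_a below 0.008 m and horizontal distance between diya_small and seat_b below 0.012 m and z of diya_small in the frame of seat_b below 0.008 m and horizontal distance between diya_medium and seat_c below 0.012 m and z of diya_medium in the frame of seat_c below 0.008 m and horizontal distance between diya_large and seat_d below 0.012 m and z of diya_large in the frame of seat_d below 0.008 m) or (horizontal distance between bell and seat_d below 0.11 m and horizontal distance between diya_tiny and seat_d below 0.012 m and z of diya_tiny in the frame of seat_d below 0.008 m and horizontal distance between diya_small and seat_c below 0.012 m and z of diya_small in the frame of seat_c below 0.008 m and horizontal distance between diya_medium and seat_b below 0.012 m and z of diya_medium in the frame of seat_b below 0.008 m and horizontal distance between diya_large and seat_a below 0.012 m and z of diya_large in the frame of seat_a below 0.008 m)) and angle between each of diya_tiny, diya_small, diya_medium, diya_large's own z axis and vertical below 0.12 rad and linear speed of each of diya_tiny, diya_small, diya_medium, diya_large below 0.02 m/s); the robot touches nothing.
It fails at once if the bell is shifted more than 20 mm or tipped over (distance of bell from where it was at the start of the episode above 0.02 m or angle between bell's own z axis and vertical above 0.5 rad).
It fails at once if the jar is shifted more than 20 mm or tipped over (distance of jar from where it was at the start of the episode above 0.02 m or angle between jar's own z axis and vertical above 0.5 rad).
It fails at once if a diya is tipped over (more than 45 degrees) (angle between any of diya_tiny, diya_small, diya_medium, diya_large's own z axis and vertical above 0.785 rad).
It fails at once if a diya is pressed or banged onto a brass seat with more than 45 N (contact force between any of diya_tiny, diya_small, diya_medium, diya_large and seat_a above 45 N or contact force between any of diya_tiny, diya_small, diya_medium, diya_large and seat_b above 45 N or contact force between any of diya_tiny, diya_small, diya_medium, diya_large and seat_c above 45 N or contact force between any of diya_tiny, diya_small, diya_medium, diya_large and seat_d above 45 N).
It fails at once if a diya is dropped onto a brass seat: faster than 0.6 m/s (a fall of about 2 cm) when within 17 mm above the brass ((linear speed of diya_tiny above 0.6 m/s and horizontal distance between diya_tiny and seat_a below 0.034 m and z of diya_tiny in the frame of seat_a below 0.02 m) or (linear speed of diya_tiny above 0.6 m/s and horizontal distance between diya_tiny and seat_b below 0.034 m and z of diya_tiny in the frame of seat_b below 0.02 m) or (linear speed of diya_tiny above 0.6 m/s and horizontal distance between diya_tiny and seat_c below 0.034 m and z of diya_tiny in the frame of seat_c below 0.02 m) or (linear speed of diya_tiny above 0.6 m/s and horizontal distance between diya_tiny and seat_d below 0.034 m and z of diya_tiny in the frame of seat_d below 0.02 m) or (linear speed of diya_small above 0.6 m/s and horizontal distance between diya_small and seat_a below 0.034 m and z of diya_small in the frame of seat_a below 0.02 m) or (linear speed of diya_small above 0.6 m/s and horizontal distance between diya_small and seat_b below 0.034 m and z of diya_small in the frame of seat_b below 0.02 m) or (linear speed of diya_small above 0.6 m/s and horizontal distance between diya_small and seat_c below 0.034 m and z of diya_small in the frame of seat_c below 0.02 m) or (linear speed of diya_small above 0.6 m/s and horizontal distance between diya_small and seat_d below 0.034 m and z of diya_small in the frame of seat_d below 0.02 m) or (linear speed of diya_medium above 0.6 m/s and horizontal distance between diya_medium and seat_a below 0.034 m and z of diya_medium in the frame of seat_a below 0.02 m) or (linear speed of diya_medium above 0.6 m/s and horizontal distance between diya_medium and seat_b below 0.034 m and z of diya_medium in the frame of seat_b below 0.02 m) or (linear speed of diya_medium above 0.6 m/s and horizontal distance between diya_medium and seat_c below 0.034 m and z of diya_medium in the frame of seat_c below 0.02 m) or (linear speed of diya_medium above 0.6 m/s and horizontal distance between diya_medium and seat_d below 0.034 m and z of diya_medium in the frame of seat_d below 0.02 m) or (linear speed of diya_large above 0.6 m/s and horizontal distance between diya_large and seat_a below 0.034 m and z of diya_large in the frame of seat_a below 0.02 m) or (linear speed of diya_large above 0.6 m/s and horizontal distance between diya_large and seat_b below 0.034 m and z of diya_large in the frame of seat_b below 0.02 m) or (linear speed of diya_large above 0.6 m/s and horizontal distance between diya_large and seat_c below 0.034 m and z of diya_large in the frame of seat_c below 0.02 m) or (linear speed of diya_large above 0.6 m/s and horizontal distance between diya_large and seat_d below 0.034 m and z of diya_large in the frame of seat_d below 0.02 m)).
It also fails if it takes over 99 s, if anything falls off the work surface, if the arm or the gripper's body presses on something with over 40 N, if the wrist force passes 120 N, or if a joint passes its speed limit or range.

## Working session

There is one attempt and no reset: what is moved stays moved. The work goes in short steps, Python scripts to look and compute and a tool call to move; the robot and the scene stay as the last step left them, time stands still between calls to the robot, and variables do not carry over. Pictures are saved under pics/ and viewed, at most 14 in all, crops included, and the job is handed in when it is done.

Besides the shell and the picture viewer there is one more tool, called after "Request:" as name([rows], argument=value, ...), one row to a line, values as JSON. move_arm: Moves the arm, as the interface text tells. Its arguments: {"type":"object","properties":{"commands":{"type":"array","items":{"type":"array"}}},"required":["commands"]}

```bash
mkdir -p pics
cat > h.py <<'E'
import cv2, numpy as np
from cell import env, read_camera, search_frame, cut_out
def ray(p,uv,z):
    K=np.array([[p['fx'],0,p['cx']],[0,p['fy'],p['cy']],[0,0,1.]])
    n=cv2.undistortPoints(np.array([[uv]],float),K,np.array(p['D'],float))[0,0]
    R=cv2.Rodrigues(np.array(p['rvec'],float))[0]; t=np.array(p['tvec'],float).ravel()
    c=-R.T@t; d=R.T@np.array([n[0],n[1],1.]); return (c+d*(z-c[2])/d[2])[:2]
def save(p,name): cv2.imwrite('pics/'+name+'.png',p['image'][:,:,::-1])
E
python3 - <<'E'
from h import *
print(env.state()['tcp_rot'],env.state()['opening'])
for n in ['scene','top']:
    p=read_camera(n); save(p,n+'0')
    R=cv2.Rodrigues(np.array(p['rvec'],float))[0]; print(n,-R.T@np.array(p['tvec']).ravel(),p['fx'])
    for th,z in [('diya_tiny',23),('diya_small',28),('diya_medium',33),('diya_large',38),('seat_a',21),('bell',45),('jar',40)]:
        for d in search_frame(th,p): print(th,round(d['confidence'],2),np.round(d['at']),np.round(ray(p,d['at'],z)))
E
```

```text
[-3.14049726e+00 -8.80890373e-05  2.87883942e+00] 1.003384645300988
scene [1043.4877584   284.69956052  741.9252229 ] 390.73966471462745
diya_tiny 0.63 [374. 201.] [436. 183.]
diya_tiny 0.51 [259. 279.] [722.  20.]
diya_tiny 0.15 [229. 169.] [ 464. -197.]
diya_small 0.55 [388. 256.] [576. 255.]
diya_medium 0.83 [347. 233.] [554. 155.]
diya_medium 0.19 [242. 152.] [ 403. -190.]
diya_large 0.71 [498. 266.] [525. 478.]
diya_large 0.64 [408. 226.] [490. 276.]
seat_a 0.73 [230. 172.] [ 471. -191.]
seat_a 0.65 [195. 211.] [ 613. -206.]
seat_a 0.59 [209. 188.] [ 537. -212.]
seat_a 0.58 [243. 152.] [ 393. -194.]
bell 0.65 [174. 231.] [ 694. -202.]
jar 0.79 [259. 281.] [734.  29.]
jar 0.57 [409. 226.] [492. 280.]
jar 0.28 [243. 152.] [ 409. -184.]
top [ 376.96625587  117.00679967 1106.89151323] 470.86227489423214
diya_tiny 0.58 [445. 133.] [ 690. -212.]
diya_small 0.79 [252. 181.] [575. 246.]
diya_medium 0.58 [297. 197.] [537. 142.]
diya_medium 0.31 [441. 134.] [ 684. -201.]
diya_medium 0.21 [251. 180.] [578. 248.]
diya_large 0.8 [239. 227.] [468. 273.]
diya_large 0.79 [149. 209.] [510. 477.]
diya_large 0.41 [446. 259.] [ 389. -194.]
seat_a 0.88 [445. 164.] [ 613. -210.]
seat_a 0.74 [446. 226.] [ 465. -204.]
seat_a 0.63 [443. 196.] [ 536. -201.]
seat_a 0.57 [448. 261.] [ 385. -205.]
bell 0.47 [442. 134.] [ 681. -200.]
bell 0.32 [281. 238.] [441. 179.]
jar 0.63 [350. 117.] [725.  17.]
```

View pics/scene0.png

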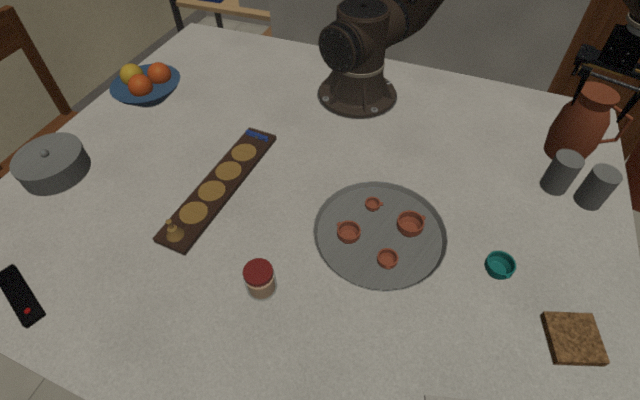

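View pics/top0.png

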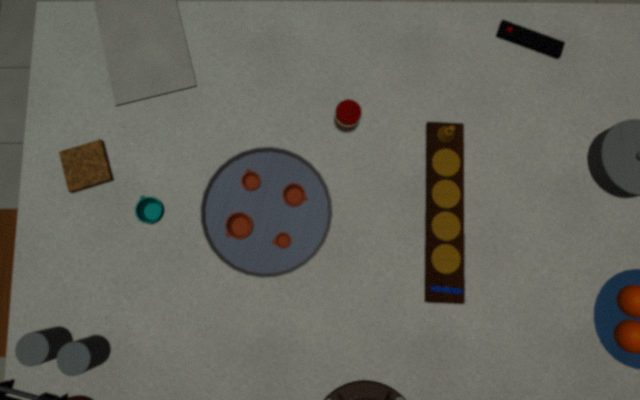

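The bell stands at the far-x end (top 445,133). The tiny diya is at (283,240), small at (252,181), medium at (295,196) and large at (239,226). The turquoise look-alike is at (150,209). Next I'll move above the thali for a wrist view.

Request:
move_arm([
  [[0.65,-0.72,0],0,1],
  [[0.65,-0.72,0],0,1],
  [[0.65,-0.72,0],0,1],
  [[0.65,-0.72,0],0,1],
  [[0.65,-0.72,0],0,1],
  [[0.65,-0.72,0],0,1],
  [[0.65,-0.72,0],0,1],
  [[0.65,-0.72,0],0,1],
  [[0.65,-0.72,0],0,1],
  [[0.65,-0.72,0],0,1],
  [[0.65,-0.72,0],0,1],
  [[0.65,-0.72,0],0,1],
  [[0.65,-0.72,0],0,1],
  [[0.65,-0.72,0],0,1],
  [[0.65,-0.72,0],0,1],
  [[0.65,-0.72,0],0,1],
  [[0.65,-0.72,0],0,1],
  [[0.65,-0.72,0],0,1],
])

```text
t: 2.3
eef_pos: [514.1, 213.5, 404.9]
tcp_rot: [3.141, 0.0, 2.879]
ft_force: [-0.2, 0.0, -0.4]
opening: 1.0
grip_force: 0.0
```

Run:
```python
from h import *
s=env.state(); print(s['joints'],s['eef_pos'],s['tcp_rot'])
p=read_camera('wrist'); save(p,'w0')
for th,z in [('diya_tiny',23),('diya_small',28),('diya_medium',33),('diya_large',38)]:
    for d in cut_out(th,p):
        m=d['region'].astype(np.uint8)
        cs=max(cv2.findContours(m,0,1)[0],key=cv2.contourArea)[:,0]
        w=np.array([ray(p,c,z) for c in cs.astype(float)])
        # min enclosing circle fit by robust median; lip = farthest point
        c=w.mean(0)
        for _ in range(15):
            r=np.linalg.norm(w-c,axis=1); k=r<np.median(r)+2.5
            A=np.c_[2*w[k],np.ones(k.sum())]; q=np.linalg.lstsq(A,(w[k]**2).sum(1),rcond=None)[0]; c=q[:2]
        r=np.linalg.norm(w-c,axis=1); R=np.sqrt(q[2]+c@c); f=r>r.max()-2; v=(w[f]-c).mean(0)
        print(th,round(d['confidence'],2),np.round(d['at']),c.round(1),'R',R.round(1),'rmax',r.max().round(1),'lip',np.degrees(np.arctan2(v[1],v[0])).round())
```

```text
[ 2.74908543e-01  3.93855490e-01  1.72802118e+00  1.26073368e-04
  1.01941623e+00 -1.03305239e+00] [514.14864841 213.49577559 404.88415921] [3.14134687e+00 2.02430274e-04 2.87869121e+00]
diya_tiny 0.64 [280. 133.] [438.8 179.9] R 18.3 rmax 24.2 lip 103.0
diya_small 0.63 [362. 220.] [575.7 252.7] R 23.0 rmax 28.8 lip 15.0
diya_medium 0.76 [281. 215.] [541.5 154.3] R 27.2 rmax 31.5 lip -106.0
diya_large 0.95 [363. 140.] [473.  277.6] R 30.8 rmax 35.3 lip 130.0
diya_large 0.77 [531. 130.] [510.8 478. ] R 30.2 rmax 40.0 lip -103.0
```

View pics/w0.png

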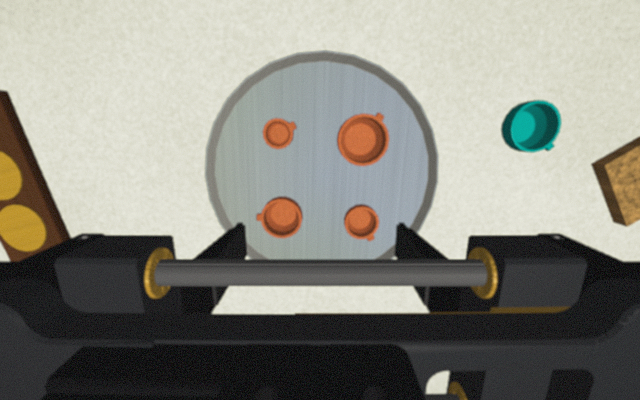

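Wrist view: tiny at (280,133) with lip to the right, large (363,140) with lip up-right, small (362,220) with lip down-right, and medium (281,215) with lip to the left. All four agree with the fits. Now I'll refine the seat positions once.

Run:
```python
from h import *
for n in ['top','scene']:
    p=read_camera(n)
    for d in cut_out('seat_a',p):
        cs=max(cv2.findContours(d['region'].astype(np.uint8),0,1)[0],key=cv2.contourArea)[:,0].astype(float)
        w=np.array([ray(p,c,21) for c in cs]).astype(np.float32)
        e=cv2.fitEllipse(w); print(n,round(d['confidence'],2),np.round(e[0],1),np.round(e[1],1))
```

```text
top 0.92 [ 465.3 -202.1] [66.1 67.9]
top 0.71 [ 616.8 -210.4] [63.8 66. ]
top 0.69 [ 540.9 -204.9] [62.  66.9]
scene 0.87 [ 541.7 -203.7] [62.7 64.5]
scene 0.83 [ 390.9 -195.1] [63.2 65.8]
scene 0.82 [ 466.3 -199.8] [64.3 69.8]
scene 0.69 [ 620.  -207.3] [62.6 65.5]
```

Request:
move_arm([
  [[-0.17,0.267,-0.42],-0.95,1],
  [[-0.17,0.267,-0.42],-0.95,1],
  [[-0.17,0.267,-0.42],-0.95,1],
  [[-0.17,0.267,-0.42],-0.95,1],
  [[-0.17,0.267,-0.42],-0.95,1],
  [[-0.17,0.267,-0.42],-0.95,1],
  [[-0.17,0.267,-0.42],-0.95,1],
  [[-0.17,0.267,-0.42],-0.95,1],
  [[0,0,-0.55],0,1],
  [[0,0,-0.55],0,1],
  [[0,0,-0.55],0,1],
  [[0,0,-0.55],0,1],
  [[0,0,-0.4],0,1],
  [[0,0,-0.4],0,1],
  [[0,0,-0.4],0,1],
  [[0,0,0],0,1],
])

```text
t: 4.08
eef_pos: [471.9, 279.2, 200.3]
tcp_rot: [-3.139, -0.001, 2.272]
ft_force: [-0.5, 0.2, -1.2]
opening: 1.0
grip_force: 0.0
```

Request:
move_arm([
  [[0,0,0],0,-1],
  [[0,0,0],0,-1],
  [[0,0,0],0,-1],
  [[0,0,0],0,-1],
  [[0,0,0],0,-1],
  [[0,0,0],0,-1],
])

```text
t: 4.58
eef_pos: [472.6, 278.8, 202.4]
tcp_rot: [3.141, 0.0, 2.271]
ft_force: [-1.4, 0.8, 4.6]
opening: 0.654
grip_force: 30.0
```

Request:
move_arm([
  [[0,0,0.4],0,-1],
  [[0,0,0.7],0,-1],
  [[0,0,0.7],0,-1],
  [[0,0,0.7],0,-1],
  [[0,0,0.6],0,-1],
  [[0,0,0.4],0,-1],
])

```text
t: 5.08
eef_pos: [472.5, 278.8, 308.8]
tcp_rot: [3.14, 0.001, 2.271]
ft_force: [0.4, -0.4, -0.5]
opening: 0.655
grip_force: 30.0
```

Request:
move_arm([
  [[-0.07,-0.4,0],0.3,-1],
  [[-0.12,-0.7,0],0.5,-1],
  [[-0.149,-0.86,0],0.6,-1],
  [[-0.149,-0.86,0],0.6,-1],
  [[-0.149,-0.86,0],0.6,-1],
  [[-0.149,-0.86,0],0.6,-1],
  [[-0.149,-0.86,0],0.6,-1],
  [[-0.149,-0.86,0],0.6,-1],
  [[-0.149,-0.86,0],0.6,-1],
  [[-0.149,-0.86,0],0.6,-1],
  [[-0.149,-0.86,0],0.6,-1],
  [[-0.149,-0.86,0],0.6,-1],
  [[-0.149,-0.86,0],0.6,-1],
  [[-0.149,-0.86,0],0.6,-1],
  [[-0.149,-0.86,0],0.6,-1],
  [[-0.149,-0.86,0],0.6,-1],
  [[-0.149,-0.86,0],0.6,-1],
  [[-0.149,-0.86,0],0.6,-1],
  [[-0.1,-0.6,0],0.3,-1],
  [[-0.07,-0.4,0],0.2,-1],
])

```text
t: 6.75
eef_pos: [389.8, -198.7, 307.1]
tcp_rot: [-3.141, 0.0, -3.14]
ft_force: [-0.4, 0.4, -1.8]
opening: 0.66
grip_force: 30.0
```

Run:
```python
from h import *
s=env.state();print(s['eef_pos'],s['tcp_rot'],s['opening'],s['joints'])
p=read_camera('wrist'); save(p,'w1')
q=read_camera('scene')['image'][110:280,130:460]
cv2.imwrite('pics/s1.png',cv2.resize(q,None,fx=2,fy=2)[:,:,::-1])
for d in cut_out('seat_a',p):
    cs=max(cv2.findContours(d['region'].astype(np.uint8),0,1)[0],key=cv2.contourArea)[:,0].astype(float)
    e=cv2.fitEllipse(np.array([ray(p,c,21) for c in cs]).astype(np.float32)); print(round(d['confidence'],2),np.round(e[0],1),np.round(e[1],1))
```

```text
[ 389.79576608 -198.70700033  307.11357893] [-3.14129780e+00  4.28625573e-04 -3.14044296e+00] 0.6600491792026799 [-6.22633289e-01  3.79520742e-01  2.11016797e+00  1.82128600e-05
  6.51383814e-01 -2.19459373e+00]
0.63 [ 378.6 -195.9] [42.1 69.1]
0.54 [ 509.1 -203.6] [ 5.  25.8]
```

View pics/w1.png

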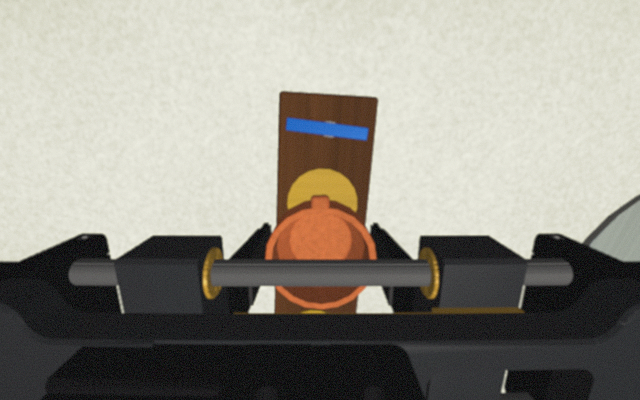

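Run:
```python
from h import *
p=read_camera('wrist')
print('seat far edge',ray(p,(322,168.),21),ray(p,(287,203.),21),ray(p,(358,203.),21))
for uv in [(320,207.),(320,308),(266,255),(376,255)]: print(ray(p,uv,142.7).round(1))
```

```text
seat far edge [ 357.01157647 -195.45929499] [ 390.73082394 -229.11307879] [ 390.79188257 -160.7933671 ]
[ 361.3 -197.2]
[ 421.7 -197.3]
[ 388.5 -226.8]
[ 388.6 -166.6]
```

The held diya is centred over the seat within 2 mm, so I'll lower it and let go.

Request:
move_arm([
  [[0.0,0.07,-0.5],0,-1],
  [[0,0,-0.6],0,-1],
  [[0,0,-0.6],0,-1],
  [[0,0,-0.5],0,-1],
  [[0,0,-0.3],0,-1],
  [[0,0,-0.2],0,-1],
  [[0,0,-0.1],0,-1],
  [[0,0,-0.05],0,-1],
  [[0,0,0],0,-1],
  [[0,0,0],0,-1],
])

```text
t: 7.78
eef_pos: [390.3, -194.9, 221.9]
tcp_rot: [-3.141, 0.001, -3.14]
ft_force: [-0.7, -0.3, -1.0]
opening: 0.656
grip_force: 30.0
```

Request:
move_arm([
  [[0,0,-0.04],0,-1],
  [[0,0,0],0,0.6],
  [[0,0,0],0,0.7],
  [[0,0,0],0,0.8],
  [[0,0,0],0,1],
  [[0,0,0.3],0,1],
  [[0,0,0.6],0,1],
  [[0,0,0.8],0,1],
  [[0,0,0.8],0,1],
  [[0,0,0.6],0,1],
])

```text
t: 8.62
eef_pos: [390.1, -194.8, 315.5]
tcp_rot: [-3.141, 0.001, -3.14]
ft_force: [-0.7, 0.2, 0.3]
opening: 1.0
grip_force: 0.0
```

Request:
move_arm([
  [[0.15,0.35,0],-1,1],
  [[0.25,0.582,0],-1,1],
  [[0.25,0.582,0],-1,1],
  [[0.25,0.582,0],-1,1],
  [[0.25,0.582,0],-1,1],
  [[0.25,0.582,0],-1,1],
  [[0.25,0.582,0],-1,1],
  [[0.25,0.582,0],-1,1],
  [[0.25,0.582,0],-1,1],
  [[0.25,0.582,0],-1,1],
  [[0.25,0.582,0],-1,1],
  [[0.25,0.582,0],-1,1],
  [[0.25,0.582,0],-1,1],
  [[0.25,0.582,0],-1,1],
  [[0.25,0.582,0],-1,1],
  [[0.25,0.582,0],-1,1],
  [[0.25,0.582,0],-1,1],
  [[0.25,0.582,0],-1,1],
  [[0.25,0.582,0],-1,1],
  [[0.25,0.582,0],-1,1],
])

```text
t: 10.28
eef_pos: [537.3, 148.3, 314.0]
tcp_rot: [3.141, 0.0, 1.539]
ft_force: [-0.3, -0.5, -0.4]
opening: 1.0
grip_force: 0.0
```

Request:
move_arm([
  [[0.15,0.23,-0.4],-1,1],
  [[0,0,-0.6],-1,1],
  [[0,0,-0.7],-1,1],
  [[0,0,-0.7],0,1],
  [[0,0,-0.6],0,1],
  [[0,0,-0.5],0,1],
  [[0,0,-0.3],0,1],
  [[0,0,0],0,1],
  [[0,0,0],0,1],
])

```text
t: 11.03
eef_pos: [541.8, 154.3, 199.7]
tcp_rot: [-3.141, 0.0, 1.303]
ft_force: [0.4, 0.4, 0.7]
opening: 0.998
grip_force: 0.0
```

Request:
move_arm([
  [[0,0,0],0,-1],
  [[0,0,0],0,-1],
  [[0,0,0],0,-1],
  [[0,0,0],0,-1],
  [[0,0,0],0,-1],
  [[0,0,0],0,-1],
  [[0,0,0.4],0,-1],
  [[0,0,0.7],0,-1],
  [[0,0,0.7],0,-1],
  [[0,0,0.7],0,-1],
  [[0,0,0.6],0,-1],
  [[0,0,0.4],0,-1],
])

```text
t: 12.03
eef_pos: [541.6, 154.3, 306.9]
tcp_rot: [3.14, -0.001, 1.303]
ft_force: [1.2, 0.3, -1.5]
opening: 0.567
grip_force: 30.0
```

Request:
move_arm([
  [[-0.06,-0.3,0],-0.4,-1],
  [[-0.1,-0.5,0],-0.5,-1],
  [[-0.136,-0.64,0],-0.93,-1],
  [[-0.136,-0.64,0],-0.93,-1],
  [[-0.136,-0.64,0],-0.93,-1],
  [[-0.136,-0.64,0],-0.93,-1],
  [[-0.136,-0.64,0],-0.93,-1],
  [[-0.136,-0.64,0],-0.93,-1],
  [[-0.136,-0.64,0],-0.93,-1],
  [[-0.136,-0.64,0],-0.93,-1],
  [[-0.136,-0.64,0],-0.93,-1],
  [[-0.136,-0.64,0],-0.93,-1],
  [[-0.136,-0.64,0],-0.93,-1],
  [[-0.136,-0.64,0],-0.93,-1],
  [[-0.136,-0.64,0],-0.93,-1],
  [[-0.136,-0.64,0],-0.93,-1],
  [[-0.136,-0.64,0],-0.93,-1],
  [[-0.136,-0.64,0],-0.93,-1],
  [[-0.1,-0.46,0],-0.3,-1],
  [[-0.074,-0.3,0],-0.22,-1],
])

```text
t: 13.7
eef_pos: [465.6, -201.3, 303.9]
tcp_rot: [-3.141, 0.001, -0.005]
ft_force: [-0.8, -0.0, -0.7]
opening: 0.57
grip_force: 30.0
```

Run:
```python
from h import *
s=env.state();print(s['eef_pos'],s['tcp_rot'])
p=read_camera('wrist'); save(p,'w2')
```

```text
[ 465.56975192 -201.26357805  303.89993573] [-3.14141830e+00  7.01495421e-04 -5.20851139e-03]
```

View pics/w2.png

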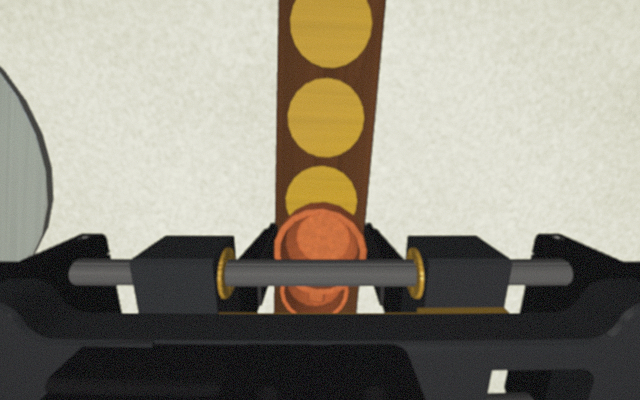

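The medium diya is held over seat C: far edge at (321,166), rim top at (320,204). The free seats B (326,118) and A (331,25) are in view.

Run:
```python
from h import *
p=read_camera('wrist'); print(env.state()['eef_pos'])
print('seatC far edge',ray(p,(321,166.),21),'C lr',ray(p,(286,200.),21),ray(p,(357,200.),21))
print('B',ray(p,(326,118.),21),'B top/bot',ray(p,(326,78.),21),ray(p,(326,158.),21),'A bot',ray(p,(331,68.),21))
for uv in [(320,204.),(274,250),(367,250)]: print('rim',ray(p,uv,137).round(1))
for d in cut_out('seat_a',p):
    cs=max(cv2.findContours(d['region'].astype(np.uint8),0,1)[0],key=cv2.contourArea)[:,0].astype(float)
    e=cv2.fitEllipse(np.array([ray(p,c,21) for c in cs]).astype(np.float32)); print(round(d['confidence'],2),np.round(e[0],1),np.round(e[1],1))
```

```text
[ 465.8143754  -200.81101256  303.97396008]
seatC far edge [ 500.7211511  -202.45706057] C lr [ 468.61221406 -169.07537084] [ 468.23837216 -236.46407088]
B [ 543.28203449 -207.09989391] B top/bot [ 576.41979991 -207.13233246] [ 508.026423   -207.06932395] A bot [ 584.38226933 -211.4027299 ]
rim [ 495.3 -201.7]
rim [ 469.1 -176. ]
rim [ 468.8 -227.6]
0.96 [ 542.8 -205.8] [65.6 66.4]
0.76 [ 477.4 -201.5] [45.6 70.3]
0.64 [ 613.3 -210.1] [54.1 69. ]
```

Request:
move_arm([
  [[-0.03,-0.04,-0.5],0,-1],
  [[0,0,-0.6],0,-1],
  [[0,0,-0.6],0,-1],
  [[0,0,-0.5],0,-1],
  [[0,0,-0.3],0,-1],
  [[0,0,-0.2],0,-1],
  [[0,0,-0.08],0,-1],
  [[0,0,-0.04],0,-1],
  [[0,0,0],0,-1],
  [[0,0,0],0,-1],
])

```text
t: 14.68
eef_pos: [465.5, -200.9, 221.1]
tcp_rot: [3.14, -0.001, -0.0]
ft_force: [-5.8, -3.5, 14.4]
opening: 0.571
grip_force: 30.0
```

Request:
move_arm([
  [[0,0,0.07],0,-1],
  [[0,0,0],0,-1],
])

```text
t: 14.85
eef_pos: [465.7, -200.7, 222.5]
tcp_rot: [3.141, -0.001, -0.001]
ft_force: [0.2, 0.2, -0.5]
opening: 0.567
grip_force: 30.0
```

Request:
move_arm([
  [[0,0,0],0,0.3],
  [[0,0,0],0,0.6],
  [[0,0,0],0,0.8],
  [[0,0,0],0,1],
  [[0,0,0.3],0,1],
  [[0,0,0.6],0,1],
  [[0,0,0.8],0,1],
  [[0,0,0.8],0,1],
  [[0,0,0.6],0,1],
  [[0,0,0],0,1],
])

```text
t: 15.68
eef_pos: [465.8, -201.0, 318.4]
tcp_rot: [3.139, -0.005, -0.001]
ft_force: [0.3, 0.6, 0.4]
opening: 0.997
grip_force: 0.0
```

Request:
move_arm([
  [[0.1,0.4,0],0.165,1],
  [[0.17,0.7,0],0.165,1],
  [[0.198,0.82,0],0.165,1],
  [[0.198,0.82,0],0.165,1],
  [[0.198,0.82,0],0.165,1],
  [[0.198,0.82,0],0.165,1],
  [[0.198,0.82,0],0.165,1],
  [[0.198,0.82,0],0.165,1],
  [[0.198,0.82,0],0.165,1],
  [[0.198,0.82,0],0.165,1],
  [[0.198,0.82,0],0.165,1],
  [[0.198,0.82,0],0.165,1],
  [[0.198,0.82,0],0.165,1],
  [[0.198,0.82,0],0.165,1],
  [[0.198,0.82,0],0.165,1],
  [[0.198,0.82,0],0.165,1],
  [[0.198,0.82,0],0.165,1],
  [[0.198,0.82,0],0.165,1],
  [[0.12,0.5,0],0.165,1],
  [[0.1,0.4,0],0.165,1],
])

```text
t: 17.35
eef_pos: [574.9, 254.5, 313.6]
tcp_rot: [3.141, 0.002, 0.265]
ft_force: [1.2, 0.1, -0.4]
opening: 1.0
grip_force: 0.0
```

Request:
move_arm([
  [[0,0,-0.4],0,1],
  [[0,0,-0.7],0,1],
  [[0,0,-0.8],0,1],
  [[0,0,-0.8],0,1],
  [[0,0,-0.6],0,1],
  [[0,0,-0.4],0,1],
  [[0,0,-0.25],0,1],
  [[0,0,0],0,1],
  [[0,0,0],0,1],
])

```text
t: 18.1
eef_pos: [575.4, 252.4, 196.4]
tcp_rot: [3.141, -0.0, 0.262]
ft_force: [0.2, -1.4, 0.1]
opening: 0.998
grip_force: 0.0
```

Request:
move_arm([
  [[0,0,0.03],0,-1],
  [[0,0,0],0,-1],
  [[0,0,0],0,-1],
  [[0,0,0],0,-1],
  [[0,0,0],0,-1],
  [[0,0,0],0,-1],
  [[0,0,0],0,-1],
])

```text
t: 18.68
eef_pos: [575.3, 252.7, 197.2]
tcp_rot: [3.141, -0.0, 0.263]
ft_force: [-0.3, -0.3, -0.7]
opening: 0.566
grip_force: 0.0
```

Request:
move_arm([
  [[0,0,0.4],0,-1],
  [[0,0,0.7],0,-1],
  [[0,0,0.7],0,-1],
  [[0,0,0.7],0,-1],
  [[0,0,0.6],0,-1],
  [[0,0,0.4],0,-1],
])

```text
t: 19.18
eef_pos: [575.3, 252.7, 304.9]
tcp_rot: [-3.142, -0.002, 0.263]
ft_force: [-0.7, -1.1, -0.7]
opening: 0.48
grip_force: 30.0
```

The fingers may only have closed during the lift, so I'll check how it's held.

Run:
```python
from h import *
p=read_camera('wrist'); q=read_camera('scene')
a=cv2.resize(p['image'][180:320,220:420],(600,420)); 
b=cv2.resize(q['image'][130:270,320:520],(600,420))
cv2.imwrite('pics/c3.png',cv2.resize(np.hstack([a,b]),(800,280))[:,:,::-1])
```

```text
(no output)
```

View pics/c3.png

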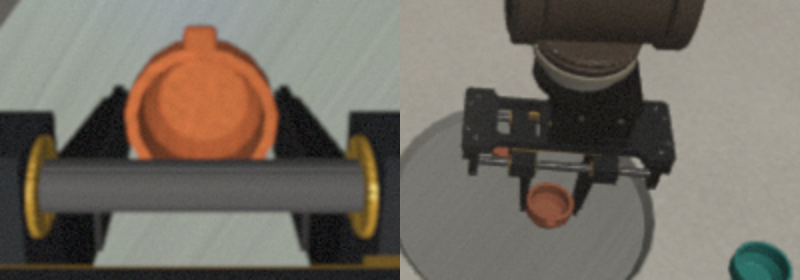

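Run:
```python
from h import *
p=read_camera('wrist'); s=env.state(); print(s['eef_pos'])
R=cv2.Rodrigues(np.array(p['rvec'],float))[0]; print('cam',-R.T@np.array(p['tvec']).ravel())
y=s['tcp_rot'][2]; ux=np.array([np.cos(y),np.sin(y)]); uy=np.array([np.sin(y),-np.cos(y)])
im=p['image'].astype(int); m=((im[:,:,0]>im[:,:,2]+60)&(im[:,:,0]>120)).astype(np.uint8); m[:190]=0; m[262:]=0; m[:,:270]=0; m[:,372:]=0
ys,xs=np.nonzero(m); print('cols',xs.min(),xs.max(),'rows',ys.min())
for z in (115,125,135,145):
    l,r=[ray(p,(float(c),238.),z) for c in (xs.min(),xs.max()+1)]; t=ray(p,(float((xs.min()+xs.max())/2-0),200.),z)
    print(z,'w',np.linalg.norm(l-r).round(1),'rim far edge along tool x rel tcp',((t-s['eef_pos'][:2])@ux).round(1),'mid y',(((l+r)/2-s['eef_pos'][:2])@uy).round(1))
```

```text
[575.15143452 252.6715941  302.9863804 ]
cam [641.80567168 270.75972239 284.40709745]
cols 282 358 rows 193
115 w 48.8 rim far edge along tool x rel tcp 27.4 mid y -0.1
125 w 45.9 rim far edge along tool x rel tcp 29.8 mid y -0.1
135 w 43.0 rim far edge along tool x rel tcp 32.3 mid y -0.1
145 w 40.1 rim far edge along tool x rel tcp 34.7 mid y -0.1
```

Held level. It sits about 6 mm forward along its lip and roughly 6 mm lower than planned, so I'll compensate for both at placement.

Request:
move_arm([
  [[-0.0645,-0.4,0],-0.165,-1],
  [[-0.0645,-0.7,0],-0.165,-1],
  [[-0.0645,-0.83,0],-0.165,-1],
  [[-0.0645,-0.83,0],-0.165,-1],
  [[-0.0645,-0.83,0],-0.165,-1],
  [[-0.0645,-0.83,0],-0.165,-1],
  [[-0.0645,-0.83,0],-0.165,-1],
  [[-0.0645,-0.83,0],-0.165,-1],
  [[-0.0645,-0.83,0],-0.165,-1],
  [[-0.0645,-0.83,0],-0.165,-1],
  [[-0.0645,-0.83,0],-0.165,-1],
  [[-0.0645,-0.83,0],-0.165,-1],
  [[-0.0645,-0.83,0],-0.165,-1],
  [[-0.0645,-0.83,0],-0.165,-1],
  [[-0.0645,-0.83,0],-0.165,-1],
  [[-0.0645,-0.83,0],-0.165,-1],
  [[-0.0645,-0.83,0],-0.165,-1],
  [[-0.0645,-0.83,0],-0.165,-1],
  [[-0.0645,-0.5,0],-0.165,-1],
  [[-0.0645,-0.4,0],-0.165,-1],
])

```text
t: 21.0
eef_pos: [535.6, -207.6, 300.8]
tcp_rot: [-3.141, 0.002, -0.004]
ft_force: [0.6, -0.4, 0.5]
opening: 0.475
grip_force: 30.0
```

Request:
move_arm([
  [[0,0,-0.4],0,-1],
  [[0,0,-0.6],0,-1],
  [[0,0,-0.6],0,-1],
  [[0,0,-0.4],0,-1],
  [[0,0,-0.2],0,-1],
  [[0,0,0],0,-1],
])

```text
t: 21.5
eef_pos: [536.0, -205.7, 234.4]
tcp_rot: [-3.14, 0.003, -0.002]
ft_force: [0.1, -0.2, -0.2]
opening: 0.479
grip_force: 30.0
```

Run:
```python
from h import *
s=env.state(); print(s['eef_pos'],s['ft_force'],s['tcp_rot'])
p=read_camera('wrist'); save(p,'w4'); q=read_camera('scene')
a=cv2.resize(p['image'][80:320,200:440],(500,500)); b=cv2.resize(q['image'][130:250,150:270],(500,500))
cv2.imwrite('pics/c4.png',cv2.resize(np.hstack([a,b]),(800,400))[:,:,::-1])
```

```text
[ 536.02871032 -205.65228077  234.43144465] [ 0.10635783 -0.17124999 -0.15743892] [-3.14015140e+00  2.97529429e-03 -1.51408384e-03]
```

View pics/c4.png

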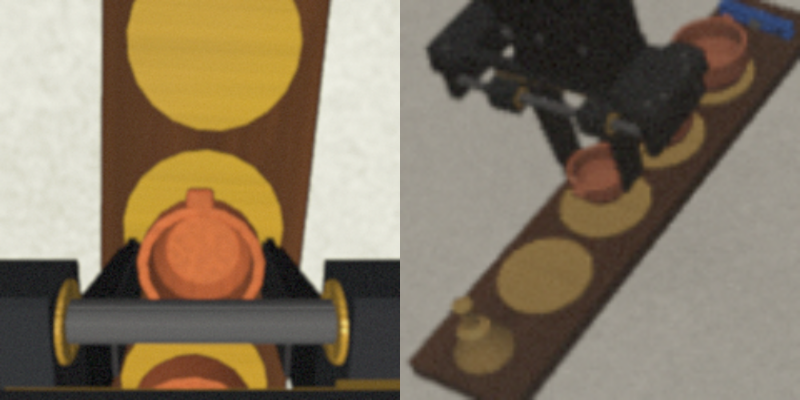

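Run:
```python
from h import *
p=read_camera('wrist')
print('seat far',ray(p,(323,170.),21),'lr',ray(p,(275,213.),21),ray(p,(369,213.),21))
for z in(52,56,60):print(z,'rim far',ray(p,(321,203.),z),'lr',ray(p,(283,240.),z),ray(p,(359,240.),z))
```

```text
seat far [ 577.58223709 -207.37099469] lr [ 546.85696564 -173.20680733] [ 546.79115811 -240.1836694 ]
52 rim far [ 562.31103052 -205.93350241] lr [ 538.845058   -182.58535304] [ 538.80099774 -229.25591534]
56 rim far [ 563.35877335 -205.92656221] lr [ 540.46615719 -183.14889036] [ 540.42317348 -228.67912644]
60 rim far [ 564.40651617 -205.91962201] lr [ 542.08725638 -183.71242769] [ 542.04534922 -228.10233754]
```

Request:
move_arm([
  [[0,0,-0.1],0,-1],
  [[0,0,-0.1],0,-1],
  [[0,0,0],0,-1],
])

```text
t: 21.9
eef_pos: [536.5, -205.6, 230.0]
tcp_rot: [3.142, 0.0, -0.001]
ft_force: [-0.0, -0.1, 0.6]
opening: 0.478
grip_force: 30.0
```

Request:
move_arm([
  [[0.09,-0.03,-0.05],0,-1],
  [[0,0,-0.05],0,-1],
  [[0,0,-0.05],0,-1],
  [[0,0,0],0,-1],
])

```text
t: 22.23
eef_pos: [539.3, -206.7, 225.5]
tcp_rot: [3.141, -0.0, -0.001]
ft_force: [0.1, 0.1, -0.4]
opening: 0.478
grip_force: 30.0
```

Request:
move_arm([
  [[0,0,-0.05],0,-1],
  [[0,0,-0.03],0,-1],
  [[0,0,0],0,-1],
])

```text
t: 22.48
eef_pos: [539.4, -206.6, 225.1]
tcp_rot: [3.141, -0.002, -0.001]
ft_force: [-4.2, 1.1, 20.9]
opening: 0.48
grip_force: 30.0
```

Request:
move_arm([
  [[0,0,0.07],0,-1],
  [[0,0,0],0,-1],
  [[0,0,0],0,0.2],
  [[0,0,0],0,0.5],
  [[0,0,0],0,0.8],
  [[0,0,0],0,0.8],
  [[0,0,0.3],0,0.8],
  [[0,0,0.6],0,0.8],
  [[0,0,0.8],0,0.8],
  [[0,0,0.8],0,0.8],
  [[0,0,0.6],0,0.6],
  [[0,0,0],0,0.6],
])

```text
t: 23.48
eef_pos: [539.6, -206.7, 322.4]
tcp_rot: [3.139, -0.005, -0.001]
ft_force: [0.2, 0.4, -0.2]
opening: 0.823
grip_force: 0.0
```

Request:
move_arm([
  [[-0.168,0.6445,0],1,0.6],
  [[-0.168,0.6445,0],1,0.6],
  [[-0.168,0.6445,0],1,0.6],
  [[-0.168,0.6445,0],1,0.6],
  [[-0.168,0.6445,0],1,0.6],
  [[-0.168,0.6445,0],1,0.6],
  [[-0.168,0.6445,0],1,0.6],
  [[-0.168,0.6445,0],1,0.6],
  [[-0.168,0.6445,0],1,0.6],
  [[-0.168,0.6445,0],1,0.6],
  [[-0.168,0.6445,0],1,0.6],
  [[-0.168,0.6445,0],1,0.6],
  [[-0.168,0.6445,0],1,0.6],
  [[-0.168,0.6445,0],1,0.6],
  [[-0.168,0.6445,0],1,0.6],
  [[-0.168,0.6445,0],1,0.6],
  [[-0.168,0.6445,0],1,0.6],
  [[-0.168,0.6445,0],1,0.6],
  [[-0.168,0.6445,0],1,0.6],
  [[-0.168,0.6445,0],1,0.6],
])

```text
t: 25.15
eef_pos: [438.0, 181.0, 318.1]
tcp_rot: [-3.141, 0.0, 1.603]
ft_force: [-0.2, -0.3, 0.6]
opening: 0.799
grip_force: 0.0
```

Request:
move_arm([
  [[0,0,-0.4],1,0.6],
  [[0,0,-0.7],1,0.6],
  [[0,0,-0.8],0.5,0.6],
  [[0,0,-0.7],0,0.6],
  [[0,0,-0.5],0,0.6],
  [[0,0,-0.4],0,0.6],
  [[0,0,-0.3],0,0.6],
  [[0,0,0],0,0.6],
  [[0,0,0],0,0.6],
])

```text
t: 25.9
eef_pos: [438.5, 180.1, 204.2]
tcp_rot: [-3.141, 0.0, 1.799]
ft_force: [0.0, -0.1, -0.2]
opening: 0.8
grip_force: 0.0
```

Down another 8 mm, then close for long enough.

Request:
move_arm([
  [[0,0,-0.15],0,0.6],
  [[0,0,-0.1],0,0.6],
  [[0,0,0],0,-1],
  [[0,0,0],0,-1],
  [[0,0,0],0,-1],
  [[0,0,0],0,-1],
  [[0,0,0],0,-1],
  [[0,0,0],0,-1],
  [[0,0,0],0,-1],
  [[0,0,0],0,-1],
  [[0,0,0],0,-1],
])

```text
t: 26.82
eef_pos: [438.5, 180.1, 196.9]
tcp_rot: [3.141, 0.0, 1.799]
ft_force: [-0.9, -0.2, 2.2]
opening: 0.382
grip_force: 30.0
```

Request:
move_arm([
  [[0,0,0.3],0,-1],
  [[0,0,0.6],0,-1],
  [[0,0,0.7],0,-1],
  [[0,0,0.7],0,-1],
  [[0,0,0.7],0,-1],
  [[0,0,0.5],0,-1],
  [[0,0,0],0,-1],
])

```text
t: 27.4
eef_pos: [438.6, 180.2, 304.9]
tcp_rot: [3.137, -0.0, 1.799]
ft_force: [0.6, -0.5, 0.1]
opening: 0.379
grip_force: 30.0
```

Run:
```python
from h import *
s=env.state(); print(s['eef_pos'],s['opening'])
p=read_camera('wrist'); q=read_camera('scene')
a=cv2.resize(p['image'][170:320,240:390],(500,500)); b=cv2.resize(q['image'][110:230,310:430],(500,500))
cv2.imwrite('pics/c5.png',cv2.resize(np.hstack([a,b]),(800,400))[:,:,::-1])
```

```text
[438.57289834 180.15400776 304.92828698] 0.3791669951288886
```

View pics/c5.png

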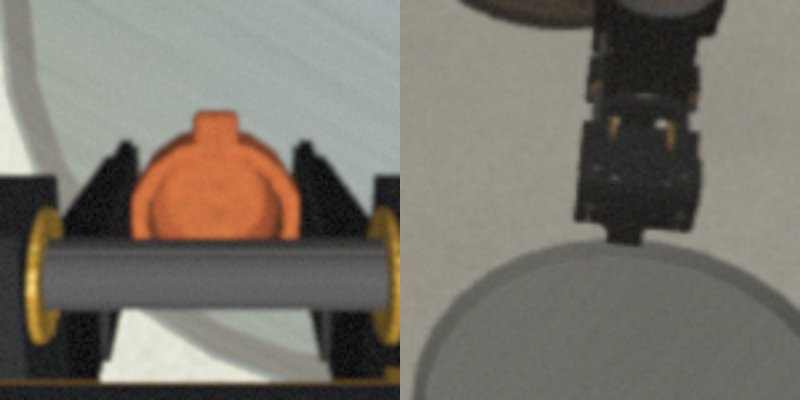

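Request:
move_arm([
  [[0.18,-0.4,0],0.84,-1],
  [[0.28,-0.6,0],0.84,-1],
  [[0.323,-0.7,0],0.84,-1],
  [[0.323,-0.7,0],0.84,-1],
  [[0.323,-0.7,0],0.84,-1],
  [[0.323,-0.7,0],0.84,-1],
  [[0.323,-0.7,0],0.84,-1],
  [[0.323,-0.7,0],0.84,-1],
  [[0.323,-0.7,0],0.84,-1],
  [[0.323,-0.7,0],0.84,-1],
  [[0.323,-0.7,0],0.84,-1],
  [[0.323,-0.7,0],0.84,-1],
  [[0.323,-0.7,0],0.84,-1],
  [[0.323,-0.7,0],0.84,-1],
  [[0.323,-0.7,0],0.84,-1],
  [[0.323,-0.7,0],0.84,-1],
  [[0.323,-0.7,0],0.84,-1],
  [[0.323,-0.7,0],0.84,-1],
  [[0.23,-0.5,0],0.84,-1],
  [[0.14,-0.3,0],0.84,-1],
])

```text
t: 29.17
eef_pos: [618.7, -211.7, 300.1]
tcp_rot: [3.141, -0.002, -3.138]
ft_force: [-0.7, 0.6, -0.3]
opening: 0.383
grip_force: 30.0
```

Request:
move_arm([
  [[0,0,-0.4],0,-1],
  [[0,0,-0.6],0,-1],
  [[0,0,-0.6],0,-1],
  [[0,0,-0.4],0,-1],
  [[0,0,-0.1],0,-1],
  [[0,0,0],0,-1],
])

```text
t: 29.67
eef_pos: [618.2, -209.4, 237.2]
tcp_rot: [3.14, -0.003, -3.141]
ft_force: [0.3, 0.2, 0.1]
opening: 0.379
grip_force: 30.0
```

Run:
```python
from h import *
s=env.state(); print(s['eef_pos'],s['ft_force'],s['tcp_rot'])
p=read_camera('wrist'); q=read_camera('scene')
a=cv2.resize(p['image'][80:320,200:440],(500,500)); b=cv2.resize(q['image'][130:250,150:270],(500,500))
cv2.imwrite('pics/c6.png',cv2.resize(np.hstack([a,b]),(800,400))[:,:,::-1])
```

```text
[ 618.16493114 -209.42588683  237.23715457] [0.30073566 0.19429082 0.10463967] [ 3.14032875e+00 -2.50812649e-03 -3.14097616e+00]
```

View pics/c6.png

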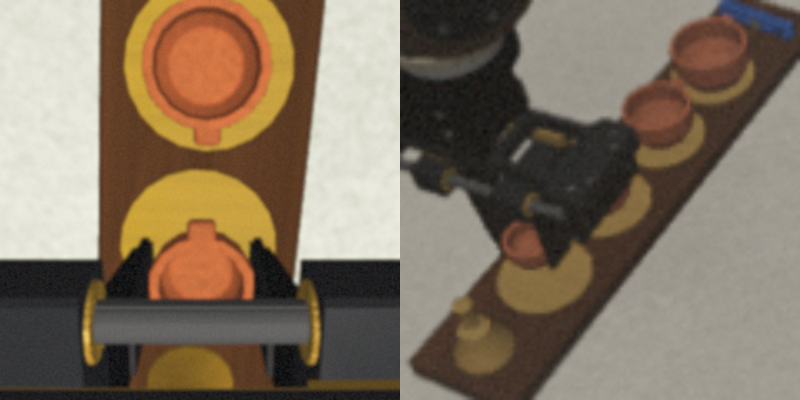

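Run:
```python
from h import *
p=read_camera('wrist')
print('seat far',ray(p,(319,182.),21),'lr',ray(p,(272,226.),21),ray(p,(365,226.),21))
for z in(54,58,63):print(z,'rim far',ray(p,(320,219.),z),'lr',ray(p,(290,249.),z),ray(p,(351,249.),z))
```

```text
seat far [ 586.50060073 -210.42279317] lr [ 619.17767883 -244.80242235] [ 619.10357594 -176.77449633]
54 rim far [ 603.18248232 -209.67623208] lr [ 622.77731828 -228.32939919] [ 622.73788947 -190.36565588]
58 rim far [ 601.89974061 -209.67384724] lr [ 621.01857566 -227.8738886 ] [ 620.98010466 -190.83236667]
63 rim far [ 600.29631347 -209.67086618] lr [ 618.82014737 -227.30450037] [ 618.78287364 -191.41575515]
```

Request:
move_arm([
  [[0,0,-0.15],0,-1],
  [[0,0,-0.15],0,-1],
  [[0,0,0],0,-1],
])

```text
t: 30.07
eef_pos: [618.2, -209.9, 229.3]
tcp_rot: [3.141, -0.001, -3.141]
ft_force: [-0.5, 0.3, 0.8]
opening: 0.383
grip_force: 30.0
```

Request:
move_arm([
  [[0,-0.03,-0.1],0,-1],
  [[0,0,-0.1],0,-1],
  [[0,0,-0.06],0,-1],
  [[0,0,0],0,-1],
])

```text
t: 30.4
eef_pos: [618.3, -210.8, 221.5]
tcp_rot: [3.141, -0.001, -3.14]
ft_force: [0.3, 0.2, -0.0]
opening: 0.384
grip_force: 30.0
```

Request:
move_arm([
  [[0,0,-0.06],0,-1],
  [[0,0,-0.06],0,-1],
  [[0,0,0],0,-1],
])

```text
t: 30.65
eef_pos: [618.3, -210.8, 218.1]
tcp_rot: [3.141, -0.0, -3.14]
ft_force: [0.3, -0.6, -1.5]
opening: 0.378
grip_force: 30.0
```

Request:
move_arm([
  [[0,0,-0.05],0,-1],
  [[0,0,-0.04],0,-1],
  [[0,0,0],0,-1],
])

```text
t: 30.9
eef_pos: [618.4, -210.8, 215.5]
tcp_rot: [3.141, -0.0, -3.14]
ft_force: [-0.1, -1.0, 0.4]
opening: 0.378
grip_force: 30.0
```

Request:
move_arm([
  [[0,0,-0.04],0,-1],
  [[0,0,0],0,-1],
])

```text
t: 31.07
eef_pos: [618.4, -210.8, 215.0]
tcp_rot: [-3.142, 0.0, -3.14]
ft_force: [-0.7, -0.0, 3.7]
opening: 0.379
grip_force: 30.0
```

Touching the seat. Release and withdraw.

Request:
move_arm([
  [[0,0,0.01],0,-0.1],
  [[0,0,0],0,0.2],
  [[0,0,0],0,0.5],
  [[0,0,0],0,0.8],
  [[0,0,0],0,0.8],
  [[0,0,0.2],0,0.8],
  [[0,0,0.5],0,0.8],
  [[0,0,0.8],0,0.8],
  [[0,0,0.8],0,0.8],
  [[0,0,0.8],0,0.8],
  [[0,0.9,0.5],0,0.8],
  [[0,0.9,0.3],0,0.8],
  [[0,0.9,0],0,0.8],
  [[0,0.9,0],0,0.8],
  [[0,0.9,0],0,0.8],
  [[0,0.9,0],0,0.8],
  [[0,0.9,0],0,0.8],
  [[0,0.9,0],0,0.8],
  [[0,0.9,0],0,0.8],
  [[0,0,0],0,0.8],
])

```text
t: 32.73
eef_pos: [618.0, 36.0, 332.4]
tcp_rot: [3.141, 0.0, -3.137]
ft_force: [0.3, 0.1, 0.5]
opening: 0.9
grip_force: 0.0
```

Run:
```python
from h import *
p=read_camera('top'); q=read_camera('scene')
a=cv2.resize(p['image'][110:310,395:495],(300,600)); b=cv2.resize(q['image'][120:260,150:290],(500,600))
cv2.imwrite('pics/c7.png',np.hstack([a,b])[:,:,::-1])
def fit(w):
    c=w.mean(0)
    for _ in range(15):
        r=np.linalg.norm(w-c,axis=1); k=r<np.median(r)+2.5
        c=np.linalg.lstsq(np.c_[2*w[k],np.ones(k.sum())],(w[k]**2).sum(1),rcond=None)[0][:2]
    return c
for n,P in (('top',p),('scene',q)):
    for th,z in [('diya_tiny',41),('diya_small',46),('diya_medium',51),('diya_large',56)]:
        for d in cut_out(th,P):
            cs=max(cv2.findContours(d['region'].astype(np.uint8),0,1)[0],key=cv2.contourArea)[:,0].astype(float)
            print(n,th,round(d['confidence'],2),np.round(d['at']),fit(np.array([ray(P,c,z) for c in cs])).round(1))
```

```text
top diya_tiny 0.72 [446. 160.] [ 617.2 -209. ]
top diya_small 0.68 [450. 189.] [ 541.2 -205.3]
top diya_small 0.58 [436. 200.] [ 526.8 -188.9]
top diya_medium 0.91 [451. 227.] [ 463.2 -202.1]
top diya_medium 0.74 [448. 189.] [ 540.5 -203.7]
top diya_large 0.65 [152. 210.] [506.3 471.1]
top diya_large 0.56 [454. 257.] [ 397.6 -207.2]
scene diya_tiny 0.69 [191. 206.] [ 622.3 -206.4]
scene diya_tiny 0.51 [221. 163.] [ 466.1 -215.9]
scene diya_small 0.68 [210. 185.] [ 546.5 -202.8]
scene diya_medium 0.62 [211. 182.] [ 549.7 -199.2]
scene diya_medium 0.5 [219. 162.] [ 469.1 -212.2]
scene diya_large 0.71 [501. 265.] [530.3 477.1]
scene diya_large 0.7 [197. 214.] [ 649.6 -174.7]
scene diya_large 0.64 [233. 141.] [ 393.3 -210.6]
```

View pics/c7.png

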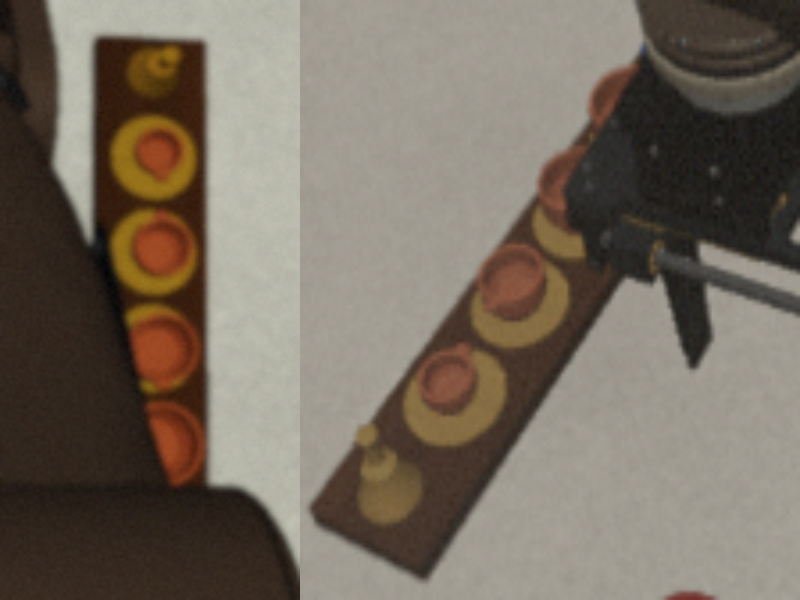

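Tiny and small are well centred. The arm hides the other two, so I'll clear it and check once more.

Request:
move_arm([
  [[0,0.9,0.2],0,0.8],
  [[0,0.9,0.2],0,0.8],
  [[0,0.9,0.2],0,0.8],
  [[0,0.9,0],0,0.8],
  [[0,0.9,0],0,0.8],
  [[0,0.9,0],0,0.8],
  [[0,0.9,0],0,0.8],
  [[0,0.9,0],0,0.8],
  [[0,0.9,0],0,0.8],
  [[0,0.9,0],0,0.8],
  [[0,0.9,0],0,0.8],
  [[0,0.9,0],0,0.8],
  [[0,0,0],0,0.8],
])

```text
t: 34.32
eef_pos: [617.8, 359.9, 349.5]
tcp_rot: [3.141, 0.0, -3.138]
ft_force: [0.4, -0.4, -0.6]
opening: 0.896
grip_force: 0.0
```

Run:
```python
from h import *
p=read_camera('top'); q=read_camera('scene')
a=cv2.resize(p['image'][110:310,395:495],(300,600)); b=cv2.resize(q['image'][120:260,150:290],(500,600))
cv2.imwrite('pics/c8.png',np.hstack([a,b])[:,:,::-1])
for n,P in (('top',p),('scene',q)):
    im=cv2.cvtColor(P['image'],cv2.COLOR_RGB2HSV); m=((im[:,:,0]<14)|(im[:,:,0]>172))&(im[:,:,1]>90)&(im[:,:,2]>60)
    for th,z,c,R in [('tiny',41,(618.5,-209.5),19),('small',46,(542.5,-206),23),('medium',51,(466.5,-201.5),27),('large',56,(391,-196),31)]:
        g=[(x,y) for y,x in zip(*np.nonzero(m))]
        w=np.array([ray(P,t,z) for t in map(lambda t:(float(t[0]),float(t[1])),g) ]); k=np.linalg.norm(w-c,axis=1)<36
        print(n,th,'seat',c,'centre',cv2.minEnclosingCircle(w[k].astype(np.float32))[0],w[k].mean(0).round(1),k.sum())
```

```text
top tiny seat (618.5, -209.5) centre (616.9158935546875, -218.65487670898438) [ 618.  -212.2] 198
top small seat (542.5, -206) centre (543.7057495117188, -213.5382843017578) [ 543.8 -209.3] 338
top medium seat (466.5, -201.5) centre (466.62139892578125, -201.9344482421875) [ 462.8 -203.7] 495
top large seat (391, -196) centre (390.50384521484375, -195.66952514648438) [ 391.6 -197. ] 703
scene tiny seat (618.5, -209.5) centre (619.461669921875, -208.5884552001953) [ 617.2 -209.5] 285
scene small seat (542.5, -206) centre (542.5570678710938, -206.05384826660156) [ 544.4 -201.7] 310
scene medium seat (466.5, -201.5) centre (466.0526123046875, -196.5504913330078) [ 467.6 -195.5] 312
scene large seat (391, -196) centre (392.190673828125, -194.5181427001953) [ 393.3 -190.5] 309
```

View pics/c8.png

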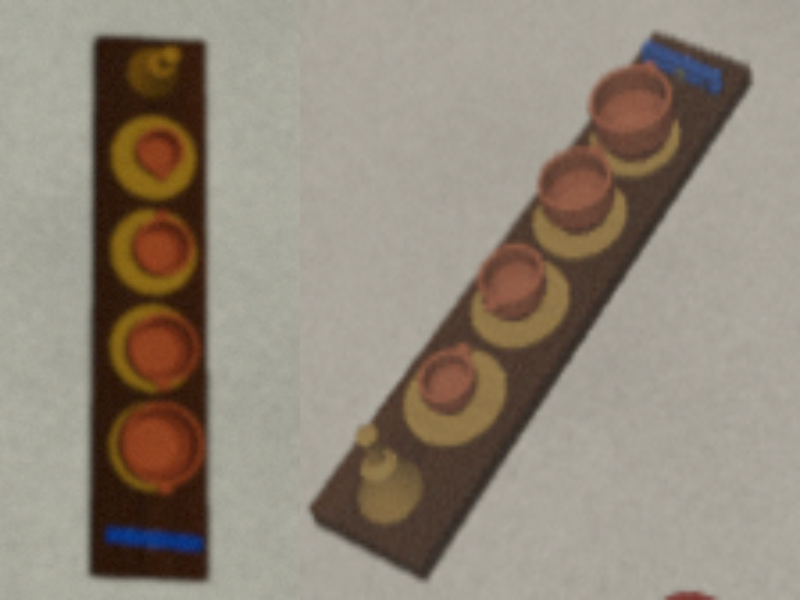

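All four diyas stand upright on their discs in the right order, and the bell is undisturbed. Handing in.

```bash
python3 -c "
from cell import env
print(env.job_done())"
```

```text
the job is handed in; nothing more can be done
None
```

The job is handed in at about 34 s of the 99 s allowed: all four diyas stand upright on their brass discs, smallest next to the bell and largest farthest away, each within a few mm of its disc's centre by my camera measurements; I never touched the bell or jar, but the judge returned no verdict.

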